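# Set the banding wheel to fast

## Task

Get the electric banding wheel ready for painting rings on its round board: with the fingertips, push the red-knobbed speed lever from off (leaning towards the robot) past the click at slow to the far stop at fast, and leave it standing there. Only push the knob, do not take it between the fingers; do not touch the freshly painted board or the disc that turns it, and leave the brush mug, paint jar and paint tube where they are.

Things in the scene. Friction and masses are not known exactly. Their poses are not given: they have to be found in the camera images.
- wheel_base: Table-top electric banding wheel, blue, fixed. Origin: centre of its underside on the table; z up; x: the way the knob goes from off to fast, roughly away from the robot. Tall part (340 mm in x, 330 in y, centre at y +75, top at z 150) carries the turning disc; lower control pod (300 mm in x, 150 in y, centre at y -155, top at z 120) carries the speed lever.
- speed_lever (a joint): Lever angle: 0 = off, leaning 0.55 rad from upright to the base's -x; 0.55 = slow, upright, first click stop; 1.10 = fast, leaning 0.55 rad to +x, end stop. A sprung detent holds all three: a level push of 5 to 16 N at the knob takes it out of off, 5 to 11 N out of slow; left short of about 0.8 it springs back to slow, beyond 0.85 it snaps to fast and stays.
- lever_pivot (a point): Fixed point on the lever's pivot axis (along the base's y), 125 mm above the table, at (0, -190, 125) mm in the wheel base's frame. It lies inside the black half-round dome (radius 45 mm about this axis, 50 mm wide, crest 170 mm above the table) out of which the lever sticks.
- lever_knob (a point): Centre of the red ball knob, 32 mm in diameter, on a steel stem 9 mm thick, 100 mm from the pivot; it moves with the lever: about 210 mm above the table at off and fast, 225 mm at slow, 52 mm before and behind the pivot in the base's x.
- board_top (a point): Centre of the upper face of the round board (280 mm in diameter, grey with painted craters and rings, 198 mm above the table) on the aluminium disc of the wheel (200 mm), at (0, 75) mm in the wheel base's frame. It starts to turn by itself when the lever leaves off. Do not touch it.
- mug_center (a point): White enamel mug with paint brushes standing in it, loose: 88 mm in diameter, 85 mm high, brushes up to about 250 mm above the table and 65 mm from the mug's axis. Point on its axis 45 mm above the table.
- jar_center (a point): Black paint jar with a black lid, loose: 68 mm in diameter, 85 mm high. Point on its axis, 42 mm above the table.
- tube_center (a point): Paint tube lying on the table, loose: 125 mm long along its x, 31 mm thick, black cap at +x. Point at its middle.

How it is judged:
On the way:
1. the lever has been pushed past the slow click to the fast stop (value of joint speed_lever above 1 rad), for 0.2 s.
At the end, for the whole second after the job is handed in: The speed lever rests at the fast stop (joint above 1.0 of 1.10 rad) on its own; mug, jar and tube are within 20 mm of where they stood (value of joint speed_lever above 1 rad and velocity of joint speed_lever between -0.1 and 0.1 rad/s and distance of each of mug_center, jar_center, tube_center from where it was at the start of the episode below 0.02 m); the robot touches nothing.
It fails at once if the knob was taken between the fingers (horizontal distance between the grasp point and lever_knob below 0.01 m and distance between the grasp point and lever_knob below 0.026 m and contact force between the fingers and speed_lever above 0.3 N).
It fails at once if the freshly painted board or its disc was touched (contact force between any of the fingers, the arm and wheel above 0.5 N).
It fails at once if the mug, jar or tube was moved more than 20 mm (distance of any of mug_center, jar_center, tube_center from where it was at the start of the episode above 0.02 m).
It also fails if it takes over 34 s, if anything falls off the work surface, if the arm or the gripper's body presses on something with over 40 N, if the wrist force passes 120 N, or if a joint passes its speed limit or range.

## Robot

A 7-joint arm with a two-finger parallel gripper is mounted at the origin on the work surface. World frame = base frame: x ahead of the robot, y to its left, z up, the work surface at z = 0. Lengths are in m, angles in rad, forces in N, time in s.
With the tool pointing down it reaches from about 0.4 to 0.85 m from the base axis. Payload 4.5 kg.
Tool frame: the origin (TCP) lies on the centre line of the jaws, within the pads' length; the fingertips stand 8 mm ahead of it and the grasp point (between the pads) lies 11 mm behind it; x points along the fingers, y is the direction in which the jaws open and shut, and the axes are right-handed (so a half turn about x gives the same grasp; the last joint's range is limited). The gripper opens to 85 mm and grips with 20 to 120 N. Pads are 22 mm wide; open, the fingers measure 114 mm over their backs; the gripper's body (76 mm by 85 mm) begins 54 mm behind the grasp point. The pads swing forward as they close: fully open they stand 13 mm farther back than shut.
Start: joints at [1.222, 0.689, -0.195, 1.565, 0.157, 0.902, -0.215], TCP at [0.233, -0.58, 0.239] pointing down, gripper open.
Joint ranges: [-3.01, 3.01], [-0.46, 2.08], [-1.47, 1.51], [0.13, 2.56], [-1, 4.14], [0.04, 2.09], [-2.66, 2.66]. Speed limits (rad/s): [2.57, 2.57, 3.14, 3.14, 3.14, 3.14, 3.14].

## Interface

Orientations are given as a unit quaternion [x, y, z, w].
In Python, from bench import manip gives the robot as it stands.
- The arm moves only by the shell command python3 -m handwheel 'ROWS'. ROWS is a JSON object of lists of equal length, an entry for each row: "travel": the shift along the tool's x, y, z in units of 30 mm (1.0 is 30 mm), a list of three; "rot": the turn, a rotation vector about the tool's x, y, z in rad, a list of three; "grip": the closure in counts, from 0 (fully open) to 255 (shut). In form: {"travel": [[x, y, z], ...], "rot": [[wx, wy, wz], ...], "grip": [grip, ...]}. A call has 1 to 10 rows; each row shifts and turns the commanded pose from where the row before left it, along the tool's axes as they then stand; what a row does not reach is not made up. A row lasts 1/8 s, in which the tool goes at most 62.5 mm and 10.7 degrees, less where a joint would pass 70% of its speed; a pose out of reach is approached as far as the arm can. A call is refused whole if a number of a shift passes 1 or a number of a turn 0.188, either way. A call with a gripper value outside its range is refused whole. The fingers move at their own pace and stop on an object; the grip force is fixed at half the most. Time passes only in rows, so rows that do not move let the fingers close. It gives the time, the measured TCP pose, the force and the opening at its end, in the units of the state.
- manip.state(): the state, without advancing time (a new reading comes with each control period).
- manip.camera(name): name is "side" or "top"; returns a dict with "frame" (480x640x3 uint8, blue, green, red), "fx", "fy", "cx", "cy" (pixels), "cam_to_world" (4x4, takes a point from camera to world coordinates). Camera axes: x right, y down, z forward; pixel columns grow to the right and rows downward; lengths in m; the calibration is good to about 2 mm. A picture is of the moment at which its call begins. There is no depth.
- manip.close_job(): hands the job in, once; it reports no verdict.
The state is a dict: "t": time; "q": joint angles; "qvel": joint speeds; "tau": joint torques, N m; "tcp_pos": TCP position; "orientation": TCP orientation; "force": force on the tool from outside, world axes, zero at the start; "torque": the same for the moment, N m; "gripper_width": finger opening in m.
Only numpy, scipy, OpenCV 4.12 (cv2) and the standard library are available. Lean on these libraries where they do the work, as an engineer would, in place of code of your own. Each camera call takes 0.05 s, during which the arm holds its last target. There are 200 camera calls.

## Working session

There is one attempt and no reset: what is moved stays moved. The work goes in short steps, Python scripts to look and compute and a shell command to move; the robot and the scene stay as the last step left them, time stands still between calls to the robot, and variables do not carry over. Pictures are saved under pics/ and viewed, about 8 in all and at most 12, crops included, and the job is handed in when it is done.

```bash
mkdir -p pics
cat > h.py <<'E'
import numpy as np,cv2,json
from bench import manip
def ray(c,u,v):
    M=np.array(c["cam_to_world"]);d=M[:3,:3]@np.array([(u-c["cx"])/c["fx"],(v-c["cy"])/c["fy"],1]);return M[:3,3],d/np.linalg.norm(d)
def plane(c,u,v,z):
    o,d=ray(c,u,v);return o+d*(z-o[2])/d[2]
def red(f):
    h=cv2.cvtColor(f,cv2.COLOR_BGR2HSV);m=(((h[...,0]<8)|(h[...,0]>172))&(h[...,1]>150)&(h[...,2]>70)).astype('u1')
    n,l,s,ce=cv2.connectedComponentsWithStats(m);return [(s[i].tolist(),ce[i].round(1).tolist()) for i in range(1,n) if s[i,4]>25]
def meet(a,b):
    (o,d),(p,e)=a,b;t=np.linalg.lstsq(np.c_[d,-e],p-o,rcond=None)[0];x=o+d*t[0];y=p+e*t[1];return (x+y)/2,np.linalg.norm(x-y)
E
python3 - <<'E'
from h import *
for n in("top","side"):
    c=manip.camera(n);cv2.imwrite(f"pics/{n}0.png",c["frame"]);print(n,c["fx"],c["cx"],c["cy"],np.round(c["cam_to_world"],3).tolist(),red(c["frame"]))
s=manip.state();print(s)
E
```

```text
top 563.3835262461249 324.2823660461926 242.28814584104157 [[-0.018, -0.992, 0.121, 0.467], [-1.0, 0.017, -0.008, -0.061], [0.006, -0.121, -0.993, 1.192], [0.0, 0.0, 0.0, 1.0]] [([322, 279, 16, 16, 201], [329.8, 286.5])]
side 440.0668343619965 310.5151183908981 240.11036189863552 [[-0.982, -0.12, 0.142, 0.458], [-0.186, 0.661, -0.727, 0.618], [-0.007, -0.741, -0.672, 0.774], [0.0, 0.0, 0.0, 1.0]] [([346, 208, 14, 14, 149], [352.9, 214.4])]
{'t': 0.1, 'q': array([ 1.22181661,  0.68990717, -0.19452366,  1.56625723,  0.15727428,
        0.9025323 , -0.2151045 ]), 'qvel': array([ 0.00058964, -0.00186115, -0.00147351, -0.00178853,  0.00131387,
       -0.00181386,  0.00049342]), 'tau': array([-3.74037321e-03, -5.40597081e+01, -1.27140272e+00, -1.58982950e+01,
        9.45910870e-03,  4.45617683e-03,  9.47685919e-06]), 'tcp_pos': array([ 0.23318173, -0.57923504,  0.23855535]), 'orientation': array([-0.69403867, -0.1351164 ,  0.6943438 , -0.13394241]), 'force': array([0.92630421, 1.40489919, 0.12543836]), 'torque': array([-0.01978096, -0.01762265, -0.02543644]), 'gripper_width': 0.08531914896135036}
```

View pics/top0.png

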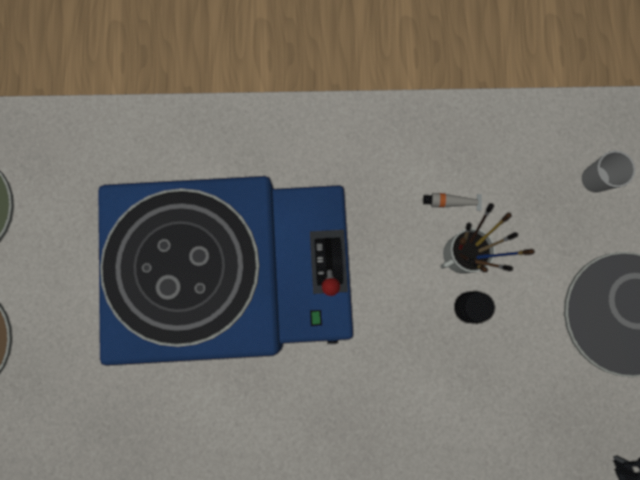

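View pics/side0.png

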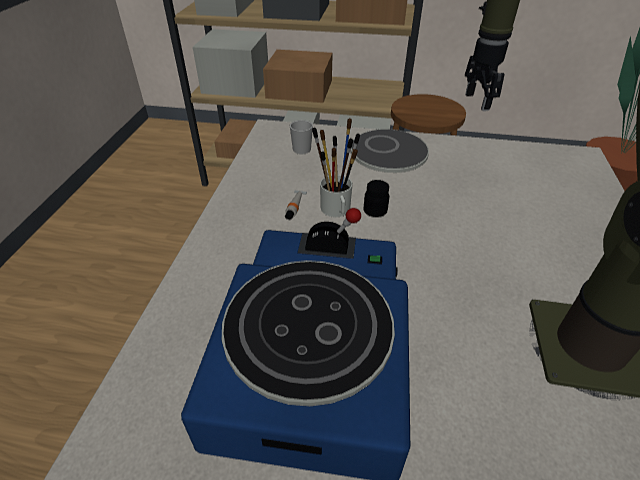

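Run:
```python
from h import *
from scipy.spatial.transform import Rotation as R
t=manip.camera("top");s=manip.camera("side")
print("knob",meet(ray(t,329.8,286.5),ray(s,352.9,214.4)))
P=lambda u,v,z:plane(t,u,v,z).round(3)
print("pod edge",P(343,186,.12),P(352,340,.12),"board",P(180,267,.198),"tall",P(270,178,.15),P(280,352,.15),P(101,185,.15))
print("mug",P(471,248,.085),"jar",P(475,307,.085),"tube",P(455,200,.015),"brush",P(533,252,.2),P(512,267,.2),P(483,268,.2))
st=manip.state();print(R.from_quat(st["orientation"]).as_matrix().round(3))
```

```text
knob (array([ 0.50808131, -0.07718198,  0.21552912]), np.float64(0.0022745256497109932))
pod edge [ 0.707 -0.108  0.12 ] [ 0.412 -0.118  0.12 ] board [0.549 0.186 0.198] tall [0.718 0.031 0.15 ] [0.395 0.015 0.15 ] [0.71  0.349 0.15 ]
mug [ 0.586 -0.36   0.085] jar [ 0.47  -0.362  0.085] tube [ 0.697 -0.35   0.015] brush [ 0.565 -0.439  0.2  ] [ 0.539 -0.4    0.2  ] [ 0.538 -0.349  0.2  ]
[[-0.     0.374 -0.928]
 [ 0.001 -0.928 -0.374]
 [-1.    -0.001  0.   ]]
```

```bash
python3 -m handwheel '{"travel":[[0,0,0],[0,0,0],[0,-0.5,-0.2],[0,-1,-0.4],[0,-1,-0.4],[0,-1,-0.4],[0,-1,-0.4],[0,-1,-0.4],[0,-1,-0.4],[0,-1,-0.4]],"rot":[[0.172,0,0],[0.172,0,0],[0,0,0],[0,0,0],[0,0,0],[0,0,0],[0,0,0],[0,0,0],[0,0,0],[0,0,0]],"grip":[255,255,255,255,255,255,255,255,255,255]}'
```

```text
t: 1.45
tcp_pos: [0.315, -0.3504, 0.2393]
orientation: [0.707, 0.014, -0.707, 0.014]
force: [-0.4, 0.7, 0.6]
gripper_width: -0.0004
```

```bash
python3 -m handwheel '{"travel":[[0,-1,-0.5],[0,-1,-0.5],[0,-1,-0.5],[0,-1,-0.5],[0,-1,-0.5],[0,-1,-0.5],[0,-1,-0.5],[0,-1,-0.5],[0,-0.7,-0.4],[0,0,0]],"rot":[[0,0,0],[0,0,0],[0,0,0],[0,0,0],[0,0,0],[0,0,0],[0,0,0],[0,0,0],[0,0,0],[0,0,0]],"grip":[255,255,255,255,255,255,255,255,255,255]}'
python3 - <<'E'
from h import *
a=manip.camera("top");b=manip.camera("side");print(red(a["frame"]),red(b["frame"]))
cv2.imwrite("pics/1.png",np.hstack([a["frame"][150:400,200:500],b["frame"][50:300,220:520]]))
print({k:manip.state()[k].round(3) for k in("tcp_pos","q","force")})
E
```

```text
t: 2.7
tcp_pos: [0.4374, -0.0837, 0.2393]
orientation: [0.707, 0.015, -0.707, 0.015]
force: [-0.9, -0.7, 0.4]
gripper_width: 0.0005
[([322, 279, 17, 16, 208], [329.9, 286.4])] [([346, 208, 14, 14, 150], [352.8, 214.4])]
{'tcp_pos': array([ 0.436, -0.086,  0.239]), 'q': array([ 0.115,  0.461, -0.036,  2.091,  0.03 ,  0.591, -1.474]), 'force': array([-1.103,  0.067, -0.525])}
```

View pics/1.png

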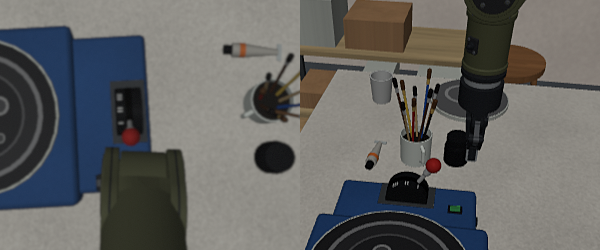

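```bash
python3 -m handwheel '{"travel":[[0.5,-0.2,0],[0.6,-0.05,0],[0,0,-0.5],[0,0,-0.5],[0,0,-0.4],[0,0,-0.3],[0,0,-0.3]],"rot":[[0,0,0],[0,0,0],[0,0,0],[0,0,0],[0,0,0],[0,0,0],[0,0,0]],"grip":[255,255,255,255,255,255,255]}'
```

```text
t: 3.68
tcp_pos: [0.4831, -0.0778, 0.205]
orientation: [-0.697, -0.012, 0.717, -0.013]
force: [-32.2, -1.6, 30.4]
gripper_width: 0.0002
```

Run:
```python
from h import *
a=manip.camera("top");b=manip.camera("side");print(red(a["frame"]),red(b["frame"]))
f=lambda i:cv2.resize(i,None,fx=4,fy=4)
cv2.imwrite("pics/2.png",np.hstack([f(a["frame"][230:330,280:380]),f(b["frame"][150:250,310:410])]))
print({k:manip.state()[k].round(3) for k in("tcp_pos","q","force","torque")})
```

```text
[] [([346, 208, 14, 13, 149], [352.5, 214.2])]
{'tcp_pos': array([ 0.484, -0.078,  0.205]), 'q': array([ 0.081,  0.577, -0.027,  1.985,  0.031,  0.606, -1.503]), 'force': array([-20.563,  -2.983,  18.004]), 'torque': array([-0.326,  4.337, -0.106])}
```

View pics/2.png

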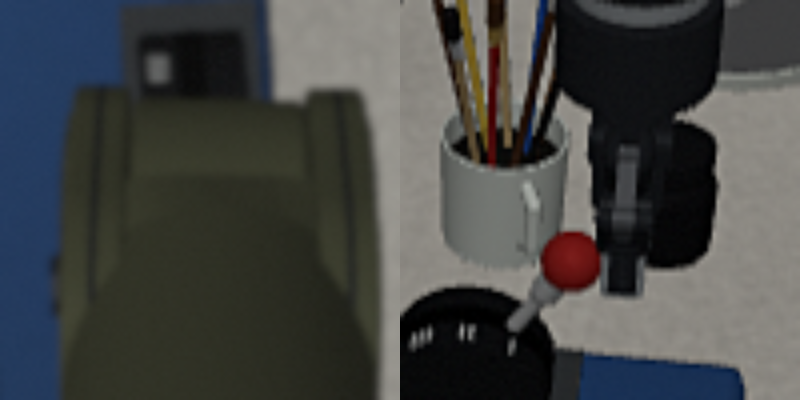

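```bash
python3 -m handwheel '{"travel":[[-0.2,0,-0.2],[-0.2,0,-0.3],[-0.15,0,-0.3],[-0.1,0,-0.3]],"rot":[[0,0,0],[0,0,0],[0,0,0],[0,0,0]],"grip":[255,255,255,255]}'
python3 - <<'E'
from h import *
b=manip.camera("side");print(red(b["frame"]))
print({k:manip.state()[k].round(3) for k in("tcp_pos","force","torque")})
E
```

```text
t: 4.28
tcp_pos: [0.5304, -0.0743, 0.2262]
orientation: [0.708, 0.014, -0.706, 0.014]
force: [0.1, -0.3, 0.3]
gripper_width: -0.0002
[([320, 200, 15, 14, 151], [327.5, 206.5])]
{'tcp_pos': array([ 0.532, -0.074,  0.226]), 'force': array([2.235, 0.055, 0.2  ]), 'torque': array([-0.009, -0.154, -0.019])}
```

```bash
python3 -m handwheel '{"travel":[[0.15,0,0],[0,0,-0.3],[0.05,0,-0.3],[0.1,0,-0.3],[0.1,0,-0.3],[0.15,0,-0.3],[0,0,0]],"rot":[[0,0,0],[0,0,0],[0,0,0],[0,0,0],[0,0,0],[0,0,0],[0,0,0]],"grip":[255,255,255,255,255,255,255]}'
python3 - <<'E'
from h import *
b=manip.camera("side");print(red(b["frame"]))
c=b;M=np.linalg.inv(c["cam_to_world"])
for p in([.56,-.075,.225],[.612,-.073,.213]):
    q=M@np.r_[p,1];print(c["fx"]*q[0]/q[2]+c["cx"],c["fy"]*q[1]/q[2]+c["cy"])
print({k:manip.state()[k].round(3) for k in("tcp_pos","force","torque")})
E
```

```text
t: 5.2
tcp_pos: [0.575, -0.0723, 0.2088]
orientation: [0.707, 0.014, -0.707, 0.014]
force: [0.1, -0.4, -0.1]
gripper_width: -0.0002
[([295, 204, 14, 13, 148], [301.8, 210.1])]
326.81264742348276 208.4507575676023
301.45340789087 210.87756588150242
{'tcp_pos': array([ 0.574, -0.072,  0.209]), 'force': array([-0.746,  0.031,  0.631]), 'torque': array([-0.022,  0.006, -0.046])}
```

Side-view knob at (301.8, 210.1) matches the predicted fast position (301.5, 210.9), with no contact force. Now I back off and rise.

```bash
python3 -m handwheel '{"travel":[[0,0,0.5],[0,0,0.8],[-0.3,0,0.8],[-0.8,0,0.8],[-0.8,0,0.8],[-0.8,0,0.8],[0,0,0.5],[0,0,0],[0,0,0]],"rot":[[0,0,0],[0,0,0],[0,0,0],[0,0,0],[0,0,0],[0,0,0],[0,0,0],[0,0,0],[0,0,0]],"grip":[255,255,255,255,255,255,255,255,255]}'
python3 - <<'E'
from h import *
a=manip.camera("top");b=manip.camera("side");A,B=red(a["frame"]),red(b["frame"]);print(A,B)
if A and B: print(meet(ray(a,*A[0][1]),ray(b,*B[0][1])))
cv2.imwrite("pics/3.png",np.hstack([a["frame"][150:400,200:500],b["frame"][50:300,220:520]]))
print({k:manip.state()[k].round(3) for k in("tcp_pos","force")})
E
```

```text
t: 6.38
tcp_pos: [0.4247, -0.0784, 0.2897]
orientation: [-0.707, -0.014, 0.707, -0.014]
force: [-0.4, 1.0, 0.2]
gripper_width: -0.0
[([319, 219, 16, 16, 197], [326.6, 226.9])] [([295, 204, 14, 13, 147], [301.8, 210.1])]
(array([ 0.61250031, -0.07366895,  0.21466352]), np.float64(0.0022258740116901606))
{'tcp_pos': array([ 0.425, -0.078,  0.29 ]), 'force': array([-0.037, -0.127,  0.258])}
```

View pics/3.png

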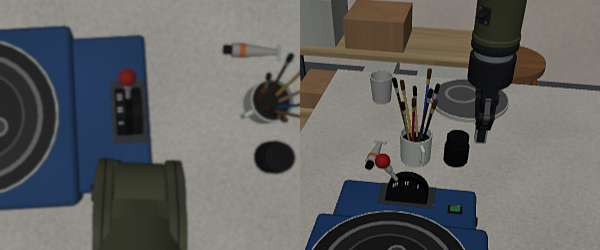

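The lever leans away from the robot (knob at crop (127,77)), and the mug, jar and tube are where they were. The arm is clear.

```bash
python3 -c "
from bench import manip
print(manip.close_job())"
```

```text
the job is handed in; nothing more can be done
None
```

The speed lever is at the fast stop and stays there on its own. I pushed the knob with closed fingertips from off, past the slow click, to fast. I then backed the arm off and handed the job in at about 6.5 s.

**Final position:** two-view triangulation puts the knob at (0.612, -0.074, 0.215) m. That is 104 mm beyond where it stood at off, which is the full off-to-fast travel. The knob's pixel position did not change after I withdrew.

**Surroundings:** the mug, jar and tube look unmoved in the last pictures. I compared them by eye and did not measure them again. The wrist force at the end was near zero.

**Checks that disagreed:**
- The first level push stalled against the detent, with about 32 N backwards and 30 N upwards on the tool from friction on the knob. I carried on along the knob's arc instead, and the lever moved freely.
- The triangulated knob height reads about 5 mm above the stated 210 mm, and the two camera rays miss each other by about 2 mm.

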